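# Seat the steel block on the part-present pin

## Robot

A 6-joint arm with a two-finger parallel gripper is mounted at the origin on a cart in front of the work surface, level with it; the furniture and walls round the work are solid. World frame = base frame: x ahead of the robot, y to its left, z up, the work surface at z = 0. Lengths are in m, angles in degrees, forces in N, time in s.
With the tool pointing down it reaches from about 0.3 to 0.85 m from the base axis. Payload 5.4 kg.
Tool frame: the origin (TCP) lies at the centre of the arm's flange, where the gripper is bolted on; the fingertips stand 173 mm ahead of it and the grasp point (between the pads) lies 155 mm ahead of it (r.pinch_z is the distance from the TCP to the grasp point, in m); z points along the fingers, y is the line along which they close (so a half turn about z gives the same grasp; the last joint's range is limited). The gripper opens to 85 mm and grips with 20 to 120 N. Pads are 22 mm wide; open, the fingers measure 114 mm over their backs; the gripper's body (76 mm by 85 mm) begins 54 mm behind the grasp point. The pads swing forward as they close: fully open they stand 13 mm farther back than shut.
Start: joints at [57.004, 9.076, 91.501, -0, 79.423, -12.038], TCP at [0.206, 0.537, 0.405] pointing down, gripper open.
Joint ranges: [-166.64, 166.64], [-54.1, 131.32], [10.49, 154.53], [-73.88, 253.88], [9.74, 151.15], [-171.62, 171.62]. Speed limits (degrees/s): [147.25, 147.25, 180, 180, 180, 180].

## Interface

Orientations are given as a 3x3 rotation matrix whose columns are the frame's x, y, z axes.
In Python, from bench import r, optics gives the robot as it stands. The module is installed in compiled form; this text tells all that it offers.
- The arm moves only by the shell command python3 -m jog 'ROWS' [OPENING]. ROWS is JSON, a list of rows, each a list of 2 entries, a list of its own where there are three numbers: the shift along the tool's x, y, z in units of 50 mm (1.0 is 50 mm), then the turn about the tool's z in units of 8 degrees (1.0 is 8 degrees). In form: [[[tx, ty, tz], yaw], ...]. A call has 1 to 12 rows; each row is the pose to reach, as a shift and turn from the pose commanded when the call began, along the tool's axes at that moment; what a row does not reach only later rows make up. A row lasts 1/10 s, in which the tool goes at most 50 mm and 8.59 degrees, less where a joint would pass 70% of its speed; a pose out of reach is approached as far as the arm can. A call with a gripper value outside its range is refused whole. OPENING is the closure in counts, from 0 (fully open) to 255 (shut), set as the call begins (- or left out, the last holds). The fingers move at their own pace and stop on an object; the grip force is fixed at half the most. Time passes only in rows, so rows that repeat a pose let the fingers close. It gives the time, the measured TCP pose, the force, the opening and the grip force at its end, in the units of the state.
- r.read_state(): the state, without advancing time (a new reading comes with each control period).
- optics.snapshot(name): name is "scene" or "top" or "wrist"; returns (picture, depth): 480x640x3 uint8, red, green, blue; 480x640 float32, m along the optical axis (not along the pixel's ray), 0 where there is no reading.
- optics.camera_info(name): a dict with "fx", "fy", "cx", "cy" (pixels), "k1" (the pictures are not rectified: a ray, as slopes to the right and down, at radius r is drawn at 1 + k1 r^2 times it, then the intrinsics apply), "xyz" and "rotation" of the camera in the world. Camera axes: x right, y down, z forward; pixel columns grow to the right and rows downward; lengths in m; the calibration is good to about 2 mm. A picture is of the moment at which its call begins: read the wrist's pose just before it. camera_info takes no time and is no camera call; for the wrist camera it gives the pose at the moment of the call.
- r.job_done(): hands the job in; it is judged then, once.
The state is a dict: "time_s": time; "joint_pos": joint angles; "joint_velocities": joint speeds; "tau": joint torques, N m; "ee_pos": TCP position; "orientation": TCP orientation; "ft_force": force on the tool from outside, world axes, zero at the start; "torque": the same for the moment, N m; "finger_gap": finger opening in m; "gripper_force": force on a finger pad.
Only numpy, scipy, OpenCV 4.12 (cv2) and the standard library are available. Lean on these libraries where they do the work, as an engineer would, in place of code of your own. Each camera call takes 0.05 s, during which the arm holds its last target. There are 200 camera calls.

## Task

Take the solid grey steel block and stand it upright in the black-walled pocket of the sensor nest, so that its weight alone holds the orange sensing pin pressed down. Set it down gently, do not drop it, let go, and leave the hollow chrome housing where it stands.

Things in the scene. Friction and masses are not known exactly. Their poses are not given: they have to be found in the camera images.
- block_center (a point): Centre (half-way up, 31 mm above its underside) of the loose solid steel vee block: a plain grey upright block with a dark round hole in one face, 30 x 26 mm in plan (its x and y) and 62 mm tall (its z, up), about 0.36 kg. It starts standing upright on the desk. It may be grasped across either pair of sides.
- pocket (a point): Centre of the pocket floor of the fixed sensor nest, 14 mm above the desk, z up. Aluminium base 116 x 84 mm (x, y), 14 mm high, with a pocket 52 x 48 mm (x, y) inside, open above, black walls 6 mm thick, 8 mm high: the block stands on its floor with 11 mm to spare each side. A grey switch housing (24 x 56 mm, top 18 mm above the floor) is centred 56 mm from the pocket centre in the nest's +x.
- pin (a joint): Travel in m of the orange sensing pin, 10 mm across, that rises through the middle of the pocket floor: 0 = up, its top 5 mm above the floor; 0.005 = flush with the floor (stop at 0.006). A spring pushes it up with 0.6 N when up and 1.3 N when flush, so the steel block's weight presses it down and keeps it down.
- housing_center (a point): Centre (22.5 mm above its underside) of the loose chrome camera top cover, a bystander of similar size: bright silver, hollow and open below, 28 x 50 mm in plan and 51 mm tall with a button on top. It must stay where it is.
There are look-alikes about, which are no part of the job. Of the things that look like the part that bears block_center, take the one that is farthest to the robot's right at the start.

How it is judged:
By the outcome, as a careful person would: the job done as asked, in the order asked, and still so for the second after the job is handed in, with the robot touching nothing.
It also fails if it takes over 32 s, if anything falls off the work surface, if the arm or the gripper's body presses on something with over 40 N, if the wrist force passes 120 N, or if a joint passes its speed limit or range.

## Working session

There is one attempt and no reset: what is moved stays moved. The work goes in short steps, Python scripts to look and compute and a shell command to move; the robot and the scene stay as the last step left them, time stands still between calls to the robot, and variables do not carry over. Pictures are saved under pics/ and viewed, at most 10 in all, crops included, and the job is handed in when it is done.

```bash
mkdir -p pics
python3 - <<'E'
from bench import r, optics
import cv2,numpy as np
s=r.read_state();print(s)
for n in("scene","top"):
    p,d=optics.snapshot(n);np.savez(f"{n}.npz",p=p,d=d)
    cv2.imwrite(f"pics/{n}1.png",p[:,:,::-1]);print(n,optics.camera_info(n))
E
```

```text
{'time_s': 0.0, 'joint_pos': array([ 5.70028271e+01,  9.11421874e+00,  9.15743111e+01, -1.31103777e-04,
        7.94229641e+01, -1.20396815e+01]), 'joint_velocities': array([-0.02946218, -0.00515106, -0.04238869, -0.03294341,  0.08875257,
       -0.07379111]), 'tau': array([-1.27858593e-04, -3.96007705e+01, -3.31427658e+01, -3.93854225e-04,
        8.44535854e-03, -9.24911262e-06]), 'ee_pos': array([0.20554098, 0.53670154, 0.40368251]), 'orientation': array([[-9.33845986e-01,  3.57673812e-01, -1.05786548e-03],
       [ 3.57675149e-01,  9.33844645e-01, -1.63327620e-03],
       [ 4.03701886e-04, -1.90360061e-03, -9.99998107e-01]]), 'ft_force': array([ 0.57671785, -0.0424741 , -0.47485522]), 'torque': array([ 0.01133699, -0.00877964, -0.01746994]), 'gripper_force': 0.0, 'finger_gap': 0.0855046787531282}
scene {'fx': 617.119764591435, 'fy': 617.119764591435, 'cx': 322.02976452691775, 'cy': 240.72563739754204, 'k1': -0.19937371950397564, 'xyz': array([ 0.02873805, -0.57135281,  0.87603381]), 'rotation': array([[ 0.77695637, -0.46773389,  0.4213832 ],
       [-0.62950434, -0.58564624,  0.51062978],
       [ 0.00794263, -0.66199961, -0.74946209]])}
top {'fx': 509.28362413233765, 'fy': 509.28362413233765, 'cx': 321.7854414350561, 'cy': 242.92580926609344, 'k1': -0.12613567395266345, 'xyz': array([ 0.30914719, -0.03849897,  0.93477475]), 'rotation': array([[ 0.02256239, -0.98464657,  0.17309558],
       [-0.99974427, -0.02248643,  0.00239998],
       [ 0.00152917, -0.17310547, -0.98490211]])}
```

View pics/scene1.png

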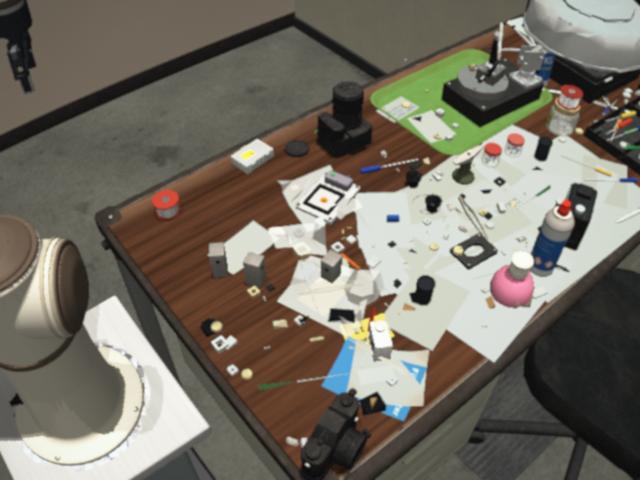

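View pics/top1.png

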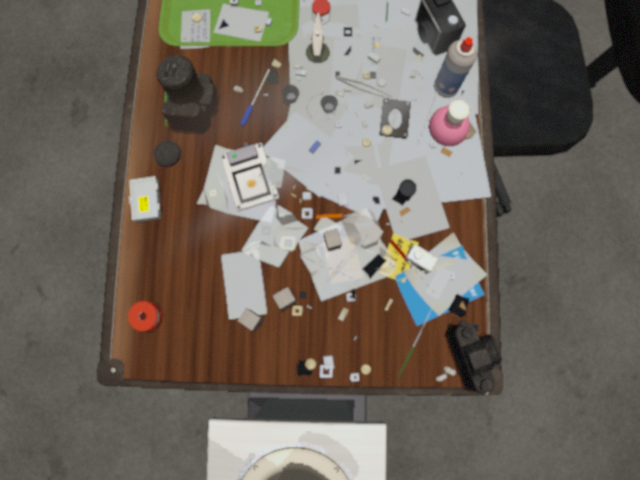

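Scene shows three grey blocks at about (217,260), (254,268), (331,265). In the top view they are at (250,319), (284,298), (332,238), and the last is farthest right. The nest is at top (250,180). Something silvery stands next to the right block, at about (362,230).

```bash
cat > h.py <<'E'
import numpy as np,cv2
from bench import optics
def ray(ci,uv):
    K=np.array([[ci['fx'],0,ci['cx']],[0,ci['fy'],ci['cy']],[0,0,1]])
    a=cv2.undistortPoints(np.float64(uv).reshape(-1,1,2),K,np.array([ci['k1'],0,0,0]))[:,0]
    return np.c_[a,np.ones(len(a))]@ci['rotation'].T
def plane(ci,uv,z):
    d=ray(ci,uv);o=ci['xyz'];return o+d*((z-o[2])/d[:,2])[:,None]
def cloud(ci,d):
    v,u=np.mgrid[:480,:640];uv=np.c_[u.ravel(),v.ravel()]
    return (ci['xyz']+ray(ci,uv)*d.reshape(-1,1)).reshape(480,640,3)
E
python3 - <<'E'
from h import *
T=np.load("top.npz");S=np.load("scene.npz")
a=cv2.resize(T['p'][125:345,190:410],(600,600),interpolation=cv2.INTER_CUBIC)
b=cv2.resize(S['p'][150:320,190:400],(741,600),interpolation=cv2.INTER_CUBIC)
cv2.imwrite("pics/a.png",a[:,:,::-1]);cv2.imwrite("pics/b.png",b[:,:,::-1])
ct=optics.camera_info("top");P=cloud(ct,T['d'])
for u,v in[(250,319),(284,298),(332,238),(360,230)]:
    print(u,v,P[v,u],plane(ct,[(u,v)],.062))
print(plane(ct,[(251,184)],.019))
m=((P[...,2]>.035)&(P[...,2]<.09)).astype(np.uint8); m[:130]=0;m[345:]=0
n,l,st,c=cv2.connectedComponentsWithStats(m)
for i in range(1,n):
    if st[i,4]>30:
        q=P[l==i];print(st[i],q[:,:2].mean(0),q[:,2].max(),cv2.minAreaRect(q[:,:2].astype(np.float32)*1000))
E
```

```text
250 319 [0.32818491 0.0831402  0.06065205] [[0.32815556 0.08295263 0.062     ]]
284 298 [0.36537474 0.02606561 0.06251344] [[0.36540784 0.02610361 0.062     ]]
332 238 [ 0.47154056 -0.05396492  0.06263458] [[ 0.47165872 -0.05397617  0.062     ]]
360 230 [ 0.49109203 -0.10416023  0.04199913] [[ 0.48701592 -0.10268922  0.062     ]]
[[0.57899083 0.09867486 0.019     ]]
[439 130  28   8 156] [ 0.68290596 -0.27800277] 0.04742927434950961 ((682.4555053710938, -279.3980712890625), (15.264805793762207, 51.929656982421875), 1.8731874227523804)
[398 179  19  19 279] [ 0.56937913 -0.18910424] 0.0531521439519802 ((569.586181640625, -189.4451446533203), (32.05559539794922, 32.90053939819336), 46.701358795166016)
[276 205  18  14 135] [0.51943176 0.03449992] 0.051125188944145084 ((518.0003662109375, 35.331783294677734), (33.94719696044922, 17.471715927124023), 60.83772659301758)
[350 207  33  40 584] [ 0.49992595 -0.11397021] 0.04989226118944878 ((496.3866882324219, -107.39315795898438), (59.13533401489258, 55.65201187133789), 32.570491790771484)
[323 228  19  22 297] [ 0.47139161 -0.05424968] 0.0
[... 939 characters left out ...]
0625), 27.156009674072266)
[238 308  24  23 309] [0.32819449 0.08353322] 0.06822682012632864 ((328.4269104003906, 84.71372985839844), (30.461584091186523, 26.549957275390625), 56.95194625854492)
[145 310  12  10  40] [0.33036574 0.26405801] 0.03938308357017062 ((330.14910888671875, 266.9361572265625), (21.754776000976562, 12.251269340515137), 69.51811218261719)
[133 316  18  16 102] [0.31338384 0.2815717 ] 0.03937865232257909 ((313.2786560058594, 280.5576477050781), (35.30820846557617, 22.90465545654297), 79.61527252197266)
[451 320  47  25 687] [ 0.30770895 -0.29028161] 0.08794997271636418 ((313.19720458984375, -302.4991149902344), (40.89928436279297, 74.82360076904297), 0.8829349279403687)
```

View pics/a.png

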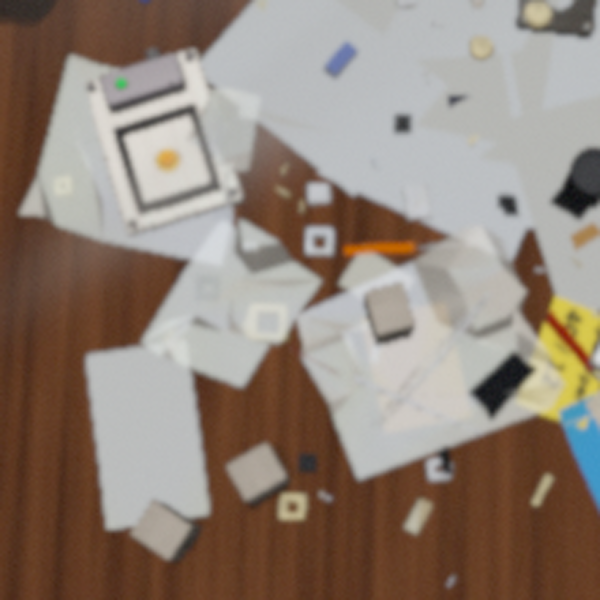

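View pics/b.png

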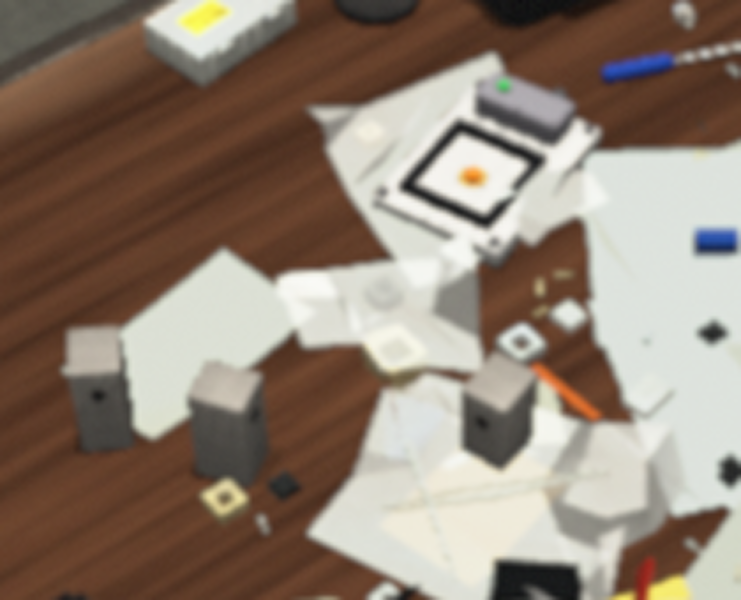

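The block at crop (388,308), world about (0.472,-0.054), is the target. A silvery thing stands on its right at about (0.50,-0.11). I'll move over it and take a wrist view plus a height map.

```bash
python3 -m jog '[[[-0.7,-0.7,0],0.5],[[-1.4,-1.4,0],1.0],[[-2.1,-2.1,0],1.5],[[-2.8,-2.8,0],2],[[-3.5,-3.5,0],2.5],[[-4.2,-4.2,0],3],[[-4.9,-4.9,0],3.5],[[-5.6,-5.6,0],4],[[-6.3,-6.3,0],4.6],[[-7.0,-7.0,0],5.2],[[-7.7,-7.7,0],5.8],[[-8.4,-8.4,0],6.4]]' 0
python3 -m jog '[[[0,0,0],0],[[0,0,0],0],[[0,0,0],0]]'
python3 - <<'E'
from h import *
from bench import r
s=r.read_state();print(s['ee_pos'],s['orientation'][:,1],s['time_s'])
ci=optics.camera_info("wrist");p,d=optics.snapshot("wrist");print(ci['xyz'],ci['rotation'][:,2])
np.savez("w1.npz",p=p,d=d,**ci)
T=np.load("top.npz");P=cloud(optics.camera_info("top"),T['d'])
h=np.zeros((200,150),np.uint8)
q=P.reshape(-1,3);i=((.70-q[:,0])/.002).astype(int);j=((.16-q[:,1])/.002).astype(int)
k=(i>=0)&(i<200)&(j>=0)&(j<150);h[i[k],j[k]]=np.clip(q[k,2]*3500,0,255)
h=cv2.dilate(h,np.ones((2,2)));h=cv2.applyColorMap(cv2.resize(h,(360,480),interpolation=0),cv2.COLORMAP_JET)
cv2.imwrite("pics/w1.png",np.hstack([cv2.resize(p[:,:,::-1],(440,330)),h[75:405]]))
E
```

```text
time_s: 1.3
ee_pos: [0.4479, -0.0076, 0.4045]
orientation: [[-0.303, 0.953, 0.0], [0.953, 0.303, 0.0], [0.0, 0.0, -1.0]]
ft_force: [0.5, 1.0, -0.4]
finger_gap: 0.0855
gripper_force: 0.0
time_s: 1.6
ee_pos: [0.4473, -0.0047, 0.4043]
orientation: [[-0.308, 0.952, -0.001], [0.952, 0.308, 0.001], [0.001, -0.001, -1.0]]
ft_force: [-0.4, 0.3, 1.4]
finger_gap: 0.0855
gripper_force: 0.0
[ 0.44727739 -0.00473949  0.40432672] [ 9.51534630e-01  3.07540856e-01 -6.85109421e-04] 1.6
[0.42467519 0.06399576 0.3737024 ] [ 0.08715893 -0.27179666 -0.95839965]
```

View pics/w1.png

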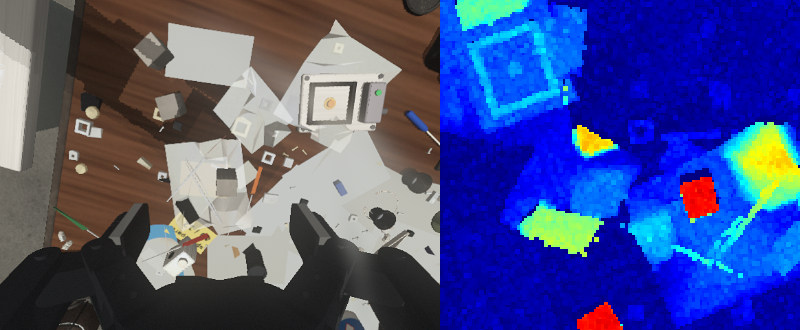

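Wrist view: the target is at about (227,180) in the scaled picture and the nest at (330,100). The height map (right) shows only low paper ridges along the block's long axis, with the tall silvery things to the left and right. Now measuring the block, the nest and the clearance.

Run:
```python
from h import *
from bench import r
W=np.load("w1.npz");T=np.load("top.npz");S=np.load("scene.npz")
R=np.array([np.cos(np.radians(16.7)),np.sin(np.radians(16.7))])
for n,I,ci in(("top",T,optics.camera_info("top")),("wrist",W,W),("scene",S,optics.camera_info("scene"))):
    P=cloud(ci,I['d']);z=P[...,2]
    m=(z>.056)&(z<.068)&(np.hypot(P[...,0]-.472,P[...,1]+.054)<.03)
    q=P[m];rc=cv2.minAreaRect(q[:,:2].astype(np.float32)*1000);print(n,"block",m.sum(),rc,np.median(q[:,2]))
    hsv=cv2.cvtColor(I['p'],cv2.COLOR_RGB2HSV)
    near=np.hypot(P[...,0]-.579,P[...,1]-.099)<.06
    o=near&(hsv[...,0]<22)&(hsv[...,1]>120)&(hsv[...,2]>120)&(np.hypot(P[...,0]-.579,P[...,1]-.099)<.02)
    v,u=np.nonzero(o);print(" pin",o.sum(),plane(ci,[(u.mean(),v.mean())],.019))
    k=(near&(hsv[...,2]<75)&(z>.01)&(z<.03)).astype(np.uint8)
    c=max(cv2.findContours(k,0,2)[0],key=cv2.contourArea)
    g=plane(ci,c[:,0].astype(float),.022)[:,:2];print(" walls",cv2.minAreaRect(g.astype(np.float32)*1000))
    if n!="scene":
        e=P[...,:2]-np.array([.4725,-.0545]);a=e@R;b=e@np.array([-R[1],R[0]])
        for t in range(-75,80,10):
            s=(abs(a-t/1e3)<.005)&(abs(b)<.016)&(I['d']>0);print(t,round(float(z[s].max()),3) if s.any() else None,end=' ')
        print()
```

```text
top block 257 ((473.24688720703125, -54.333988189697266), (30.163631439208984, 25.947111129760742), 16.264577865600586) 0.06249557326955946
 pin 24 [[0.58092583 0.09932219 0.019     ]]
 walls ((597.9954833984375, 131.329833984375), (1.9621477127075195, 0.0), -176.6532440185547)
-75 0.033 -65 0.031 -55 0.033 -45 0.029 -35 0.03 -25 0.018 -15 0.066 -5 0.066 5 0.067 15 0.066 25 0.015 35 0.015 45 0.012 55 0.012 65 0.004 75 0.005 
wrist block 816 ((474.1069641113281, -56.918548583984375), (30.018095016479492, 26.778337478637695), 16.895992279052734) 0.062062143970349454
 pin 0 [[nan nan nan]]
 walls ((600.2808837890625, 125.80875396728516), (14.080451011657715, 23.147960662841797), 41.007320404052734)
-75 0.03 -65 0.031 -55 0.031 -45 0.029 -35 0.027 -25 0.017 -15 0.064 -5 0.064 5 0.064 15 0.064 25 0.014 35 0.013 45 0.011 55 0.011 65 0.002 75 0.002 
scene block 247 ((474.3703918457031, -57.86135482788086), (33.522911071777344, 27.61247444152832), 15.702086448669434) 0.062490993974354425
 pin 22 [[0.58088171 0.09470617 0.019     ]]
 walls ((580.703125, 94.67963409423828), (62.594764709472656, 56.39787673950195), 19.500150680541992)<stdin>:12: RuntimeWarning: Mean of empty slice.
  ret = ret.dtype.type(ret / rcount)
```

```bash
python3 -m jog '[[[-0.6,0.1,0],0.1],[[-1.14,0.19,0],0.18],[[-1.14,0.19,0.6],0.18],[[-1.14,0.19,1.2],0.18],[[-1.14,0.19,1.8],0.18],[[-1.14,0.19,2.2],0.18],[[-1.14,0.19,2.4],0.18],[[-1.14,0.19,2.4],0.18],[[-1.14,0.19,2.4],0.18],[[-1.14,0.19,2.4],0.18]]' 0
python3 - <<'E'
from h import *
from bench import r
s=r.read_state();print(s['ee_pos'],s['orientation'][:,1])
ci=optics.camera_info("wrist");p,d=optics.snapshot("wrist");P=cloud(ci,d);z=P[...,2]
m=(z>.056)&(z<.068)&(np.hypot(P[...,0]-.474,P[...,1]+.056)<.03)
q=P[m];print(m.sum(),cv2.minAreaRect(q[:,:2].astype(np.float32)*1000),np.median(q[:,2]))
cv2.imwrite("pics/w2.png",p[:,:,::-1])
E
```

```text
time_s: 2.65
ee_pos: [0.4748, -0.0568, 0.2862]
orientation: [[-0.283, 0.959, 0.003], [0.959, 0.283, -0.001], [-0.002, 0.002, -1.0]]
ft_force: [0.0, -0.6, -0.4]
finger_gap: 0.0854
gripper_force: 0.0
[ 0.47480923 -0.05678899  0.28623487] [0.95912188 0.28298387 0.00231243]
2168 ((473.8299865722656, -56.78649139404297), (29.703466415405273, 26.368745803833008), 17.129858016967773) 0.062081035842582274
```

View pics/w2.png

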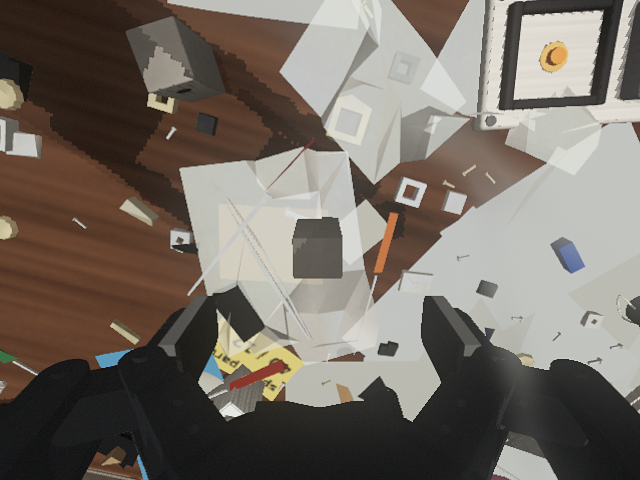

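The block's top sits at about (317,225), centred between the fingers and with clear space on both finger paths. The nest's pin is at (555,57). Descending now.

```bash
python3 -m jog '[[[0,0,0.4],0],[[0,0,0.8],0],[[0,0,1.2],0],[[0,0,1.5],0],[[0,0,1.62],0],[[0,0,1.62],0],[[0,0,1.62],0]]' 0
python3 -m jog '[[[0,0,0],0],[[0,0,0],0],[[0,0,0],0],[[0,0,0],0],[[0,0,0],0],[[0,0,0],0],[[0,0,0],0],[[0,0,0],0]]' 255
```

```text
time_s: 3.4
ee_pos: [0.4747, -0.0571, 0.2047]
orientation: [[-0.282, 0.959, 0.002], [0.959, 0.282, -0.001], [-0.001, 0.001, -1.0]]
ft_force: [0.1, 1.1, 0.2]
finger_gap: 0.0854
gripper_force: 0.0
time_s: 4.2
ee_pos: [0.4744, -0.057, 0.2041]
orientation: [[-0.282, 0.959, 0.0], [0.959, 0.282, -0.0], [-0.0, 0.0, -1.0]]
ft_force: [-1.1, 0.0, 5.9]
finger_gap: 0.0292
gripper_force: 60.4
```

```bash
python3 -m jog '[[[0,0,-0.3],0],[[0,0,-0.8],0],[[0,0,-1.4],0],[[0,0,-2],0],[[0.5,0.7,-2],0],[[1,1.4,-2],-0.2],[[1.3,1.9,-2],-0.38],[[1.3,1.9,-2],-0.38],[[1.3,1.9,-2],-0.38],[[1.3,1.9,-2],-0.38]]'
python3 - <<'E'
from h import *
from bench import r
s=r.read_state();print(s['ee_pos'],s['orientation'][:,:2].T,s['finger_gap'])
ci=optics.camera_info("wrist");p,d=optics.snapshot("wrist");P=cloud(ci,d);np.savez("w3.npz",p=p,d=d,**ci)
hsv=cv2.cvtColor(p,cv2.COLOR_RGB2HSV);D=np.hypot(P[...,0]-.581,P[...,1]-.097)
o=(D<.02)&(hsv[...,0]<22)&(hsv[...,1]>120);v,u=np.nonzero(o)
print("pin",o.sum(),plane(ci,[(u.mean(),v.mean())],.019) if o.any() else 0)
k=((D<.045)&(hsv[...,2]<80)&(P[...,2]>.008)&(P[...,2]<.03)).astype(np.uint8)
c=max(cv2.findContours(k,0,2)[0],key=cv2.contourArea)
print(cv2.minAreaRect((plane(ci,c[:,0].astype(float),.022)[:,:2]*1000).astype(np.float32)))
cv2.imwrite("pics/w3.png",p[:,:,::-1])
E
```

```text
time_s: 5.2
ee_pos: [0.5461, 0.032, 0.3026]
orientation: [[-0.332, 0.943, -0.003], [0.943, 0.332, 0.0], [0.001, -0.002, -1.0]]
ft_force: [0.3, 0.9, -4.5]
finger_gap: 0.0287
gripper_force: 61.6
[0.54614928 0.03195217 0.30255219] [[-3.32292302e-01  9.43176004e-01  9.22991668e-04]
 [ 9.43173133e-01  3.32293570e-01 -2.32915734e-03]] 0.028735375787253502
pin 172 [[0.58237733 0.09729914 0.019     ]]
((581.942626953125, 97.10423278808594), (63.15475082397461, 58.53572463989258), 19.453655242919922)
```

View pics/w3.png

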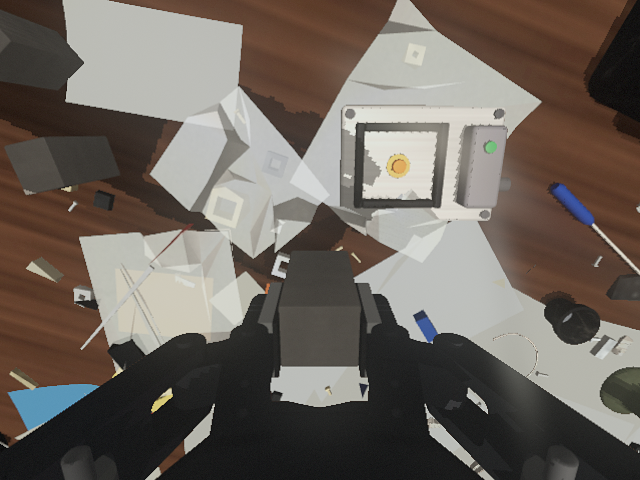

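The block is held upright, the pocket is centred at about (400,165) with its pin at (399,166), and the yaw matches the nest. Moving over the pocket and down to 10 mm above the floor.

```bash
python3 -m jog '[[[0.5,0.55,0],0],[[0.99,1.11,0],0],[[0.99,1.11,0],0],[[0.99,1.11,0.4],0],[[0.99,1.11,0.8],0],[[0.99,1.11,1.2],0],[[0.99,1.11,1.4],0],[[0.99,1.11,1.45],0],[[0.99,1.11,1.45],0],[[0.99,1.11,1.45],0],[[0.99,1.11,1.45],0]]'
python3 - <<'E'
from h import *
p,d=optics.snapshot("scene");q,_=optics.snapshot("wrist")
a=cv2.resize(p[130:260,240:400],(480,390),interpolation=2)
b=cv2.resize(q,(320,240))
c=np.zeros((390,800,3),np.uint8);c[:,:480]=a;c[:240,480:]=b
cv2.imwrite("pics/n1.png",c[:,:,::-1])
E
```

```text
time_s: 6.35
ee_pos: [0.5834, 0.0974, 0.2325]
orientation: [[-0.333, 0.943, 0.002], [0.943, 0.333, -0.0], [-0.001, 0.002, -1.0]]
ft_force: [-0.4, -0.6, -3.0]
finger_gap: 0.0293
gripper_force: 62.3
```

View pics/n1.png

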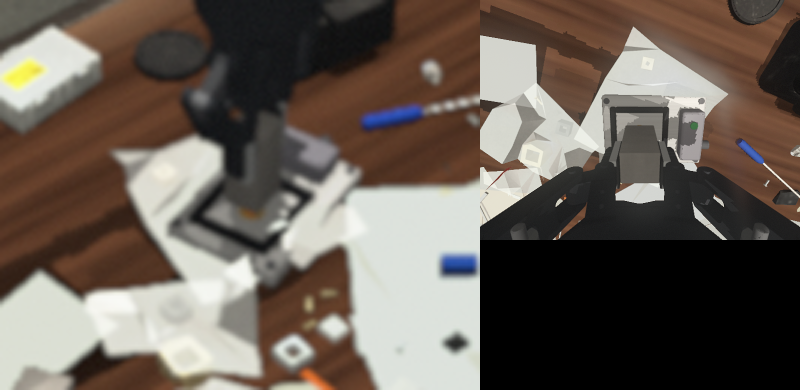

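The block is above the pocket, centred over the pin and upright. Lowering slowly while watching the force.

```bash
python3 -m jog '[[[0,-0.02,0.06],0],[[0,-0.02,0.12],0],[[0,-0.02,0.17],0],[[0,-0.02,0.21],0],[[0,-0.02,0.24],0],[[0,-0.02,0.26],0],[[0,-0.02,0.26],0],[[0,-0.02,0.26],0]]'
python3 -m jog '[[[0,0,0.01],0],[[0,0,0.02],0],[[0,0,0.02],0],[[0,0,0.02],0]]'
```

```text
time_s: 7.25
ee_pos: [0.5819, 0.0972, 0.2182]
orientation: [[-0.333, 0.943, 0.0], [0.943, 0.333, 0.0], [-0.0, 0.0, -1.0]]
ft_force: [0.2, 0.2, -3.0]
finger_gap: 0.0294
gripper_force: 62.8
time_s: 7.65
ee_pos: [0.582, 0.0972, 0.2182]
orientation: [[-0.333, 0.943, -0.0], [0.943, 0.333, -0.0], [-0.0, -0.0, -1.0]]
ft_force: [-4.6, 0.2, 6.5]
finger_gap: 0.0296
gripper_force: 63.7
```

The force reversed and the motion stopped, so the block is seated on the floor. Releasing and lifting.

```bash
python3 -m jog '[[[0,0,0],0],[[0,0,0],0],[[0,0,0],0],[[0,0,0],0],[[0,0,0],0],[[0,0,0],0],[[0,0,-0.1],0],[[0,0,-0.4],0],[[0,0,-0.9],0],[[0,0,-1.5],0],[[0,0,-2.2],0],[[0,0,-3],0]]' 0
python3 -m jog '[[[-0.6,-0.6,0],0],[[-1.2,-1.2,-0.3],0],[[-1.8,-1.8,-0.6],0],[[-2.4,-2.4,-0.8],0],[[-2.4,-2.4,-0.8],0],[[-2.4,-2.4,-0.8],0],[[-2.4,-2.4,-0.8],0]]'
python3 - <<'E'
from h import *
p,d=optics.snapshot("scene");q,e=optics.snapshot("top")
P=cloud(optics.camera_info("top"),e);m=(P[...,2]>.066)&(P[...,2]<.09)&(np.hypot(P[...,0]-.582,P[...,1]-.097)<.05)
print(m.sum(),cv2.minAreaRect((P[m][:,:2]*1000).astype(np.float32)) if m.any() else 0,np.median(P[m][:,2]))
c=np.hstack([cv2.resize(p[120:290,200:370],(400,400),interpolation=2),cv2.resize(q[120:340,190:410],(400,400),interpolation=2)])
cv2.imwrite("pics/n2.png",c[:,:,::-1])
E
```

```text
time_s: 8.85
ee_pos: [0.5814, 0.0972, 0.3692]
orientation: [[-0.333, 0.943, -0.0], [0.943, 0.333, 0.0], [0.0, -0.0, -1.0]]
ft_force: [-0.1, -0.1, -0.1]
finger_gap: 0.0851
gripper_force: 0.0
time_s: 9.55
ee_pos: [0.5088, -0.0552, 0.4075]
orientation: [[-0.334, 0.943, 0.0], [0.943, 0.334, 0.0], [0.0, 0.0, -1.0]]
ft_force: [0.1, 0.2, -1.1]
finger_gap: 0.0852
gripper_force: 0.0
31 ((572.0535888671875, 86.82029724121094), (8.794483184814453, 9.050735473632812), 19.283233642578125) 0.07581783435468437
```

View pics/n2.png

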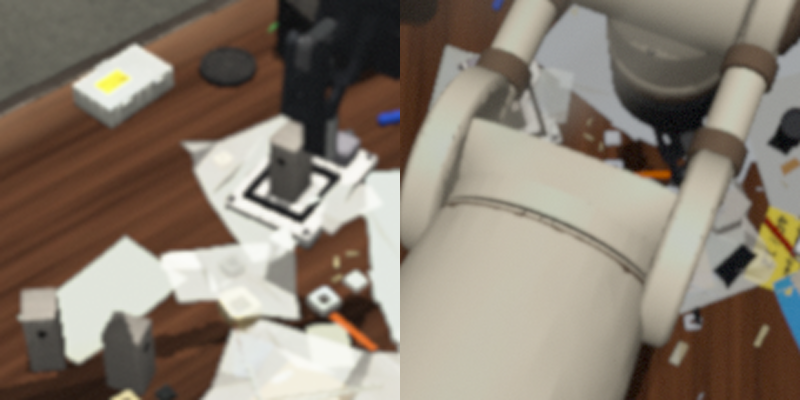

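The block stands upright in the pocket, at left (290,165). Its top is at 75.8 mm against the 76 mm expected when seated, so the pin is flush. The gripper is clear.

```bash
python3 -c "from bench import r;print(r.job_done())"
```

```text
the job is handed in; nothing more can be done
None
```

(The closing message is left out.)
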